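# Snap the retaining clip onto the stirrer shaft

## Robot

A 6-joint arm with a two-finger parallel gripper is mounted at the origin on the work surface. World frame = base frame: x ahead of the robot, y to its left, z up, the work surface at z = 0. Lengths are in mm, angles in rad, forces in N, time in s.
With the tool pointing down it reaches from about 250 to 800 mm from the base axis. Payload 8.5 kg.
Tool frame: the origin (TCP) lies midway between the tips of the shut fingers; the grasp point (between the pads) lies 19 mm behind it (robot.grip_point_offset is the distance from the TCP to the grasp point, in mm); z points along the fingers, y is the line along which they close (so a half turn about z gives the same grasp; the last joint's range is limited). The gripper opens to 85 mm and grips with 20 to 120 N. Pads are 22 mm wide; open, the fingers measure 114 mm over their backs; the gripper's body (76 mm by 85 mm) begins 54 mm behind the grasp point. The pads swing forward as they close: fully open they stand 13 mm farther back than shut.
Start: joints at [1.317, 0.238, -0.013, 1.319, 0, 1.571], TCP at [131.806, 508.14, 231.276] pointing down, gripper open.
Joint ranges: [-2.66, 2.66], [-1.03, 1.9], [-1.14, 1.46], [-1.82, 2.27], [-1.45, 1.34], [-3.14, 3.14]. Speed limits (rad/s): [2.22, 2.22, 2.79, 3.14, 3.14, 3.14].

## Interface

Orientations are given as [roll, pitch, yaw] about the fixed x, y, z axes, in that order (R = Rz(yaw) Ry(pitch) Rx(roll)).
In Python, from rig import telemetry, vision, job, robot gives the robot as it stands.
- The arm moves only by the shell command python3 -m jog 'ROWS'. ROWS is JSON, a list of rows, each a list of 3 entries, a list of its own where there are three numbers: the shift along the tool's x, y, z scaled (see below), then the turn about the tool's z scaled (see below), then the finger opening in mm, from 0 to 85.4. In form: [[[dx, dy, dz], spin, hand], ...]. A call has 1 to 12 rows; each row is the pose to reach, as a shift and turn from the pose commanded when the call began, along the tool's axes at that moment; what a row does not reach only later rows make up. The controller multiplies each number of a shift by 400 mm and each number of a turn by 45 degrees. A row lasts 1/10 s, in which the tool goes at most 50 mm and 8.59 degrees, less where a joint would pass 70% of its speed; a pose out of reach is approached as far as the arm can. A call with a number of a shift or a turn outside -1 to 1 is refused whole. A call with a gripper value outside its range is refused whole. The fingers move at their own pace and stop on an object; the grip force is fixed at half the most. Time passes only in rows, so rows that repeat a pose let the fingers close. It gives the time, the measured TCP pose, the force, the opening and the grip force at its end, in the units of the state.
- telemetry.get_obs(): the state, without advancing time (a new reading comes with each control period).
- vision.read_camera(name): name is "scene" or "top" or "wrist"; returns (picture, depth): 480x640x3 uint8, blue, green, red; 480x640 float32, mm along the optical axis (not along the pixel's ray), 0 where there is no reading.
- vision.get_calibration(name): a dict with "fx", "fy", "cx", "cy" (pixels), "R" (3x3) and "t" (3): a world point X has camera coordinates R X + t; the wrist camera has in their place "tool_from_camera" (4x4, takes a point from camera to tool coordinates, whose origin is the TCP and whose axes are the flange's). Camera axes: x right, y down, z forward; pixel columns grow to the right and rows downward; lengths in mm; the calibration is good to about 2 mm. A picture is of the moment at which its call begins: read the wrist's pose just before it. get_calibration takes no time and is no camera call.
- job.sign_off(): hands the job in; it is judged then, once.
The state is a dict: "clock": time; "joints": joint angles; "qd": joint speeds; "joint_efforts": joint torques, N m; "tool_pos": TCP position; "eef_rot": TCP orientation; "ft_force": force on the tool from outside, world axes, zero at the start; "moment": the same for the moment, N m; "finger_gap": finger opening in mm; "finger_force": force on a finger pad.
Only numpy, scipy, OpenCV 4.12 (cv2) and the standard library are available. Lean on these libraries where they do the work, as an engineer would, in place of code of your own. Each camera call takes 0.05 s, during which the arm holds its last target. There are 200 camera calls.

## Task

The stirrer's bearing block on the bench still needs its retaining clip: the white split clip lies in the channel on top of the block, mouth towards the shaft. Pick up the two-pronged fork tool by its upright handle and, with its prongs, push the clip along the channel until it snaps fully home in the groove of the shaft; then stand the fork upright on the bench again and let go. Do not touch the clip with the gripper or arm, and leave the similar tool with the single blade where it is.

Things in the scene. Friction and masses are not known exactly. Their poses are not given: they have to be found in the camera images.
- groove (a point): Point on the shaft axis at deck level of a fixed grey aluminium block (deck 40 mm over bench, 72 wide). x: along the channel towards the shaft (push direction), z up. Shaft: neck (groove) 16 mm dia, 14 tall, then head 24 mm dia to 45 over the deck. Block spans x -80 (open channel end) to +40. Rails 6 mm high, x -80 to -12, leave a 48 mm wide channel; deck flat.
- clip: White plastic U-shaped split clip, loose, flat on the deck, 42 mm wide (y), 12 thick. Origin: underside, bore centre; x points out of its mouth to the shaft. Flat solid back at x = -23 mm, two sprung arms to +12. Starts 36 to 48 mm short of groove. Arms spring open under 5 to 10 N push and snap round the neck; home, the origin is within 2 mm of groove and it stops solid.
- fork: Fork tool, 150 g, loose, upright on the bench left or right of the block. Steel foot plate 50 (x) by 44 by 10 mm thick; two steel prongs 8 wide, 10 thick, 12 mm apart, pointing to +x, ends at x = +90 mm. Grey upright handle 22 mm square, its axis over the origin, from the foot to 85 mm high. Origin on the underside; z up.
- blade: Bystander to leave alone: on the block's other side, a tool with the same foot, handle, origin and axes as the fork but one single steel blade, 14 mm wide, ending at x = +90 mm.
Not all that is in view belongs to the job. Leave any blue or green look-alike of the fork alone.

How it is judged (in metres and radians):
On the way, in this order (a step that is already met when the one before it is completed fails the run):
1. the fork is lifted clear of the bench (height (world z) of fork above 0.03 m), for 0.1 s.
2. the clip is home in the groove, with the fork still raised behind it (horizontal distance between clip and groove below 0.004 m and horizontal distance between fork and groove below 0.15 m and height (world z) of fork above 0.03 m), for 0.1 s.
At the end, for the whole second after the job is handed in: The clip is snapped home: its origin within 4 mm of the shaft axis and lying on the deck (within 5 mm); the fork stands upright (within 7 degrees) on the bench, at rest and released; the single-blade tool is within 20 mm of where it began (horizontal distance between clip and groove below 0.004 m and z of clip in the frame of groove between -0.004 and 0.005 m and height (world z) of fork below 0.006 m and angle between fork's own z axis and vertical below 0.12 rad and linear speed of each of fork, clip below 0.02 m/s and distance of blade from where it was at the start of the episode below 0.02 m); the robot touches nothing.
It fails at once if the gripper or arm touches the clip (contact force between any of the fingers, the arm and clip above 0.5 N).
It fails at once if the single-blade tool is disturbed (distance of blade from where it was at the start of the episode above 0.02 m).
It also fails if it takes over 48 s, if anything falls off the work surface, if the arm or the gripper's body presses on something with over 40 N, if the wrist force passes 120 N, or if a joint passes its speed limit or range.

## Working session

There is one attempt and no reset: what is moved stays moved. The work goes in short steps, Python scripts to look and compute and a shell command to move; the robot and the scene stay as the last step left them, time stands still between calls to the robot, and variables do not carry over. Pictures are saved under pics/ and viewed, at most 10 in all, crops included, and the job is handed in when it is done.

```bash
mkdir -p pics; ls
python3 - <<'E'
from rig import telemetry, vision
import cv2, numpy as np
print(telemetry.get_obs())
for n in ("scene","top"):
    p,d=vision.read_camera(n); cv2.imwrite(f"pics/{n}0.png",p); np.savez(f"{n}0.npz",p=p,d=d)
    c=vision.get_calibration(n); print(n,{k:np.round(v,3).tolist() for k,v in c.items()})
E
```

```text
pics
{'clock': 0.0, 'joints': array([ 1.31700525e+00,  2.38796871e-01, -1.42502110e-02,  1.31922975e+00,
        2.77655884e-05,  1.57080155e+00]), 'qd': array([ 0.00018119, -0.00064919, -0.00024251, -0.00240077, -0.00152352,
        0.00163727]), 'joint_efforts': array([ 7.94059270e-04, -5.38790381e+01,  3.46435869e+01,  1.85396103e-02,
       -4.00303031e-05,  9.85752962e-06]), 'tool_pos': array([131.69924527, 507.77221804, 230.67077826]), 'eef_rot': array([-3.14011214e+00, -2.77578223e-05,  2.88779631e+00]), 'ft_force': array([-0.25530459,  0.09550892,  0.03754415]), 'moment': array([-0.01227739,  0.0341733 ,  0.02000506]), 'finger_force': 0.0, 'finger_gap': 85.70216691623958}
scene {'fx': 441.437, 'fy': 441.437, 'cx': 313.267, 'cy': 239.066, 'R': [[0.856, 0.517, 0.015], [0.373, -0.597, -0.71], [-0.359, 0.613, -0.704]], 't': [-478.286, -148.866, 1008.921]}
top {'fx': 469.103, 'fy': 469.103, 'cx': 308.318, 'cy': 237.826, 'R': [[-0.006, -1.0, 0.026], [-0.986, 0.002, -0.165], [0.165, -0.026, -0.986]], 't': [12.772, 541.438, 893.602]}
```

View pics/top0.png

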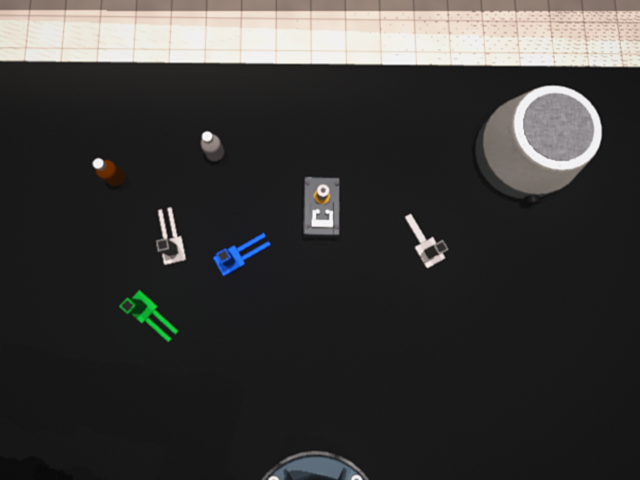

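View pics/scene0.png

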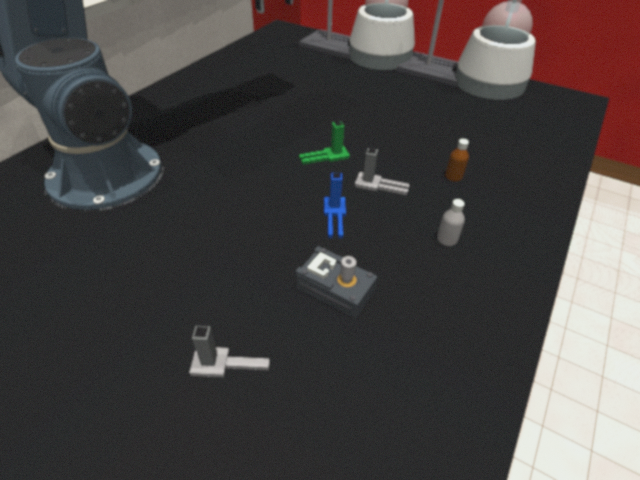

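The top view shows the grey fork on the left (foot about (172,248), prongs up to (165,210)). The block is at (322,207) with the clip at (322,218) and the shaft at (322,192). The blade is at (430,250), and the blue and green look-alikes are at (235,255) and (145,305). The scene view shows the same layout.

```bash
cat > h.py <<'E'
import numpy as np, cv2
from rig import vision
def ray(n,uv,z):
    c=vision.get_calibration(n); R=np.array(c["R"]);t=np.array(c["t"])
    uv=np.atleast_2d(uv).astype(float)
    d=np.c_[(uv[:,0]-c["cx"])/c["fx"],(uv[:,1]-c["cy"])/c["fy"],np.ones(len(uv))]@R
    C=-R.T@t
    return C+d*((z-C[2])/d[:,2])[:,None]
def blob(m,off):
    n,l,s,_=cv2.connectedComponentsWithStats(m.astype(np.uint8)); 
    i=1+np.argmax(s[1:,4]); ys,xs=np.where(l==i)
    return np.c_[xs+off[0],ys+off[1]]
E
python3 - <<'E'
from h import *
np.set_printoptions(precision=1,suppress=True)
p=np.load("top0.npz")["p"]; g=p.astype(int).min(2)
def show(name,box,thr,z,hi=999):
    x0,y0,x1,y1=box; s=g[y0:y1,x0:x1]; b=blob((s>thr)&(s<hi),(x0,y0))
    w=ray("top",b,z); r=cv2.minAreaRect(w[:,:2].astype(np.float32)); print(name,len(b),b.mean(0),"mean",w.mean(0),"rect",r); return w
show("fork",(145,200,195,270),110,10)
show("blade",(400,205,455,275),110,10)
show("clip",(308,206,338,230),150,52)
show("head",(312,182,332,202),120,85)
show("block",(295,170,350,245),35,40)
a=cv2.resize(p[165:280,140:200],None,fx=6,fy=5.2,interpolation=cv2.INTER_CUBIC)
b=cv2.resize(p[170:245,295:350],None,fx=8,fy=8,interpolation=cv2.INTER_CUBIC)
h=598
cv2.imwrite("pics/m.png",np.hstack([a[:h,:],b[:h,:]])[:, :800])
E
```

```text
fork 446 [174.2 242.3] mean [538.6 286.   10. ] rect ((554.049072265625, 296.8353271484375), (115.90057373046875, 45.40135955810547), 13.197540283203125)
blade 615 [423.8 243.3] mean [ 535.5 -231.    10. ] rect ((545.723876953125, -227.43502807617188), (116.06958770751953, 46.76280212402344), 28.44008445739746)
clip 279 [321.6 218.9] mean [578.8 -16.   52. ] rect ((581.5650634765625, -15.747697830200195), (42.346256256103516, 34.76603698730469), 89.9503173828125)
head 136 [322.7 189.5] mean [630.3 -16.8  85. ] rect ((630.2740478515625, -16.389883041381836), (25.070598602294922, 25.533998489379883), 45.471073150634766)
block 2113 [321.3 205.9] mean [608.3 -16.2  40. ] rect ((609.4683227539062, -15.670841217041016), (73.3377685546875, 122.98100280761719), 89.04151916503906)
```

View pics/m.png

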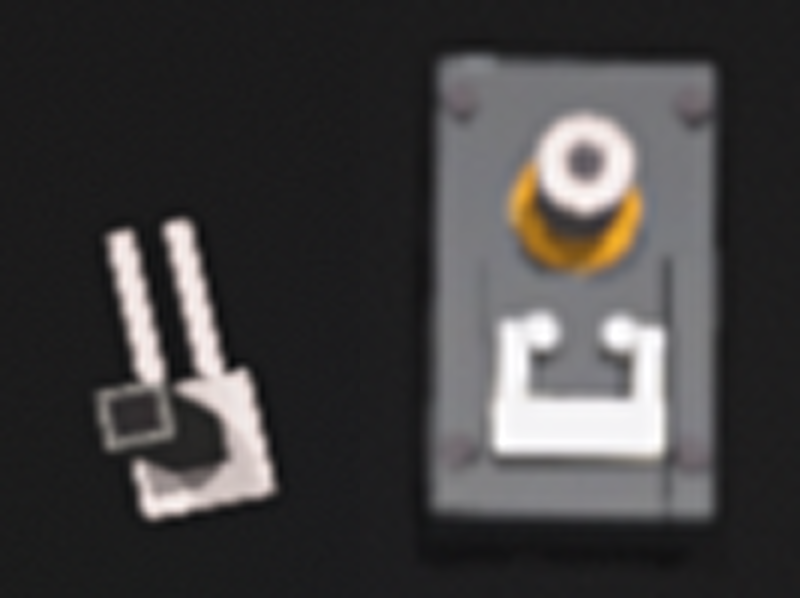

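The sizes agree: the fork's rectangle is 116x45 mm and the block's 73x123 mm. That puts the fork origin at about (522.4, 289.4) with yaw 13.2°, the groove at about (630, -16.3) with yaw about -0.5°, and the clip about 43 mm short of the groove. I'm moving above the fork, with the closing line along the fork's x.

```bash
python3 -m jog '[[[-0.08,-0.02,0.02],0.19,85],[[-0.18,-0.05,0.04],0.38,85],[[-0.3,-0.08,0.06],0.57,85],[[-0.42,-0.11,0.09],0.76,85],[[-0.54,-0.14,0.11],0.95,85],[[-0.66,-0.17,0.14],1,85],[[-0.78,-0.2,0.16],1,85],[[-0.88,-0.23,0.18],1,85],[[-0.96,-0.25,0.19],1,85],[[-1,-0.25,0.2],1,85],[[-1,-0.25,0.2],1,85],[[-1,-0.25,0.2],1,85]]'
python3 - <<'E'
from rig import telemetry; import numpy as np
o=telemetry.get_obs(); p=o["tool_pos"]; y=o["eef_rot"][2]; print(p,o["eef_rot"],o["joints"])
tx=np.array([np.cos(y),np.sin(y)]); ty=np.array([np.sin(y),-np.cos(y)])
d=np.array([522.4,289.4])-p[:2]; print("scaled",d@tx/400,d@ty/400,"spin",(np.degrees(y)-90-13.2)/45)
E
```

```text
clock: 1.3
tool_pos: [493.2, 311.1, 150.9]
eef_rot: [-3.14, -0.0, 2.102]
ft_force: [-1.0, 1.5, -0.4]
finger_gap: 85.1
finger_force: 0.0
[493.17039774 311.14940578 150.90587732] [-3.14028949e+00 -3.01596506e-04  2.10234286e+00] [ 5.62662728e-01  3.73958352e-01 -2.65065096e-02  1.17162461e+00
  3.41993195e-04  1.60191210e+00]
scaled -0.0839100951851499 0.035431416893365715 spin 0.3834527339807018
```

```bash
python3 -m jog '[[[-0.04,0.018,0.02],0.19,85],[[-0.084,0.035,0.04],0.38,85],[[-0.084,0.035,0.05],0.383,85],[[-0.084,0.035,0.05],0.383,85],[[-0.084,0.035,0.05],0.383,85]]'
python3 - <<'E'
from h import *; from rig import telemetry
o=telemetry.get_obs(); p,d=vision.read_camera("wrist"); cv2.imwrite("pics/w1.png",p)
c=vision.get_calibration("wrist"); print({k:np.round(v,3).tolist() for k,v in c.items()}); np.savez("w1.npz",p=p,d=d,pos=o["tool_pos"],rot=o["eef_rot"])
E
```

```text
clock: 1.8
tool_pos: [521.9, 289.9, 131.7]
eef_rot: [-3.141, -0.0, 1.805]
ft_force: [-0.6, -0.9, -0.2]
finger_gap: 84.7
finger_force: 0.0
{'fx': 375.932, 'fy': 375.932, 'cx': 315.673, 'cy': 240.833, 'tool_from_camera': [[-0.001, -0.953, -0.302, 77.153], [1.0, -0.001, 0.0, -0.7], [-0.0, -0.302, 0.953, -142.813], [0.0, 0.0, 0.0, 1.0]]}
```

View pics/w1.png

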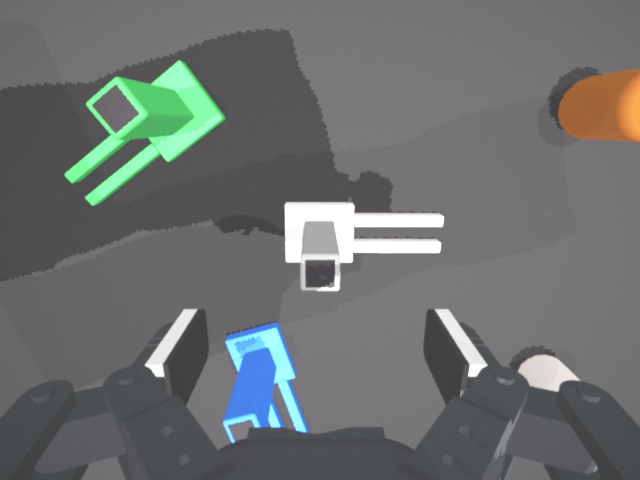

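The wrist view shows the fork below: foot (285..352, 203..262), prongs to (441,233), handle top (320,274). Next I compute the remaining offset.

Run:
```python
from h import *
z=np.load("w1.npz"); g=z["p"].astype(int); c=vision.get_calibration("wrist"); T=np.array(c["tool_from_camera"])
def tool(uv,zt):
    uv=np.atleast_2d(uv).astype(float); d=np.c_[(uv[:,0]-c["cx"])/c["fx"],(uv[:,1]-c["cy"])/c["fy"],np.ones(len(uv))]@T[:3,:3].T
    return T[:3,3]+d*((zt-T[2,3])/d[:,2])[:,None]
s=g[195:270,275:450]; b=blob(s.min(2)>150,(275,195)); w=tool(b,z["pos"][2]-10)
r=cv2.minAreaRect(w[:,:2].astype(np.float32)); print("foot+prongs tool xy",r, w[:,:2].min(0),w[:,:2].max(0))
print("handle top",tool([[320,274],[303,261],[339,289]],z["pos"][2]-85))
```

```text
foot+prongs tool xy ((-3.3609657287597656, 34.22675704956055), (51.45740509033203, 115.84959411621094), 0.04808776080608368) [-29.07515702 -23.71352456] [22.41483971 92.14598456]
handle top [[ -1.86705827   1.64609482  46.68287718]
 [  5.68886337  -7.51944777  46.68287718]
 [-10.80001663  12.14318393  46.68287718]]
```

```bash
python3 -m jog '[[[-0.002,0.004,0.08],0,85],[[-0.002,0.004,0.16],0,85],[[-0.002,0.004,0.23],0,85],[[-0.002,0.004,0.27],0,85],[[-0.002,0.004,0.272],0,85],[[-0.002,0.004,0.272],0,50],[[-0.002,0.004,0.272],0,20],[[-0.002,0.004,0.272],0,10],[[-0.002,0.004,0.272],0,10],[[-0.002,0.004,0.272],0,10],[[-0.002,0.004,0.272],0,10],[[-0.002,0.004,0.272],0,10]]'
```

```text
clock: 3.05
tool_pos: [525.3, 288.9, 23.4]
eef_rot: [3.14, -0.0, 1.802]
ft_force: [-0.9, -0.3, 6.0]
finger_gap: 21.4
finger_force: 58.7
```

```bash
python3 -m jog '[[[0,0,-0.03],0,10],[[0,0,-0.08],0,10],[[0,0,-0.15],0,10],[[0,0,-0.22],0,10],[[0,0,-0.27],0,10],[[0,0,-0.29],0,10],[[0,0,-0.29],0,10],[[0,0,-0.29],0,10]]'
python3 - <<'E'
from rig import telemetry; import numpy as np
o=telemetry.get_obs(); p=o["tool_pos"]; y=o["eef_rot"][2]; print(p,o["eef_rot"],o["joints"])
tx=np.array([np.cos(y),np.sin(y)]); ty=np.array([np.sin(y),-np.cos(y)])
d=np.array([445,-16])-p[:2]; print("scaled",d@tx/400,d@ty/400,"spin",(np.degrees(y)-90+.5)/45)
E
```

```text
clock: 3.85
tool_pos: [524.3, 288.3, 137.7]
eef_rot: [-3.14, 0.0, 1.802]
ft_force: [-0.1, 0.0, -1.2]
finger_gap: 21.4
finger_force: 58.1
[524.26089275 288.34731906 137.69806466] [-3.14041439e+00  4.09788716e-04  1.80152488e+00] [ 5.02888799e-01  4.06764970e-01 -9.93063287e-03  1.15534577e+00
 -7.79737133e-05  1.84295686e+00]
scaled -0.6953905134708954 -0.36690176767106947 spin 0.3048838325578231
```

```bash
python3 -m jog '[[[-0.04,-0.02,0],0.05,10],[[-0.11,-0.06,0],0.1,10],[[-0.2,-0.105,0],0.15,10],[[-0.3,-0.158,0],0.2,10],[[-0.4,-0.21,0],0.25,10],[[-0.5,-0.265,0],0.3,10],[[-0.59,-0.31,0],0.305,10],[[-0.65,-0.345,0],0.305,10],[[-0.69,-0.365,0],0.305,10],[[-0.695,-0.367,0],0.305,10],[[-0.695,-0.367,0],0.305,10],[[-0.695,-0.367,0],0.305,10]]'
python3 - <<'E'
from h import *; from rig import telemetry
o=telemetry.get_obs(); p,d=vision.read_camera("wrist"); cv2.imwrite("pics/w2.png",p); np.savez("w2.npz",p=p,d=d,pos=o["tool_pos"],rot=o["eef_rot"])
p,d=vision.read_camera("top"); np.savez("t2.npz",p=p); cv2.imwrite("pics/t2.png",p)
E
```

```text
clock: 5.05
tool_pos: [445.4, -15.0, 138.0]
eef_rot: [-3.141, -0.0, 1.562]
ft_force: [-0.0, -0.1, -0.6]
finger_gap: 21.8
finger_force: 58.1
```

View pics/w2.png

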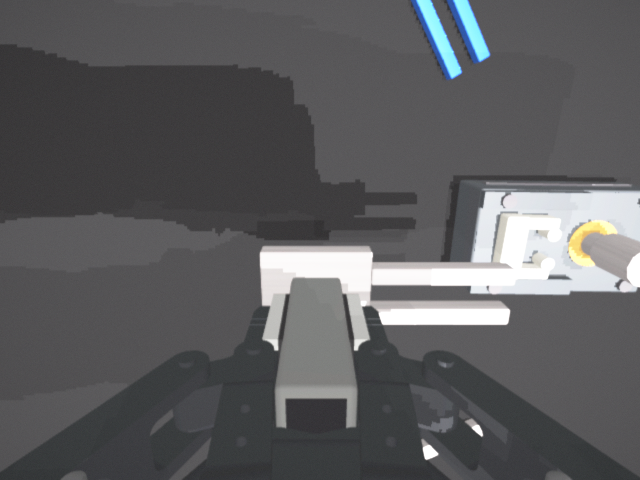

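The wrist view shows the fork held level, with prong ends at (515,273) and (508,313). The block is ahead, with the clip back at about (510,245) and the shaft at (595,243). I'll use the depth points to measure the prongs and clip in the tool frame.

Run:
```python
from h import *
np.set_printoptions(precision=1,suppress=True)
z=np.load("w2.npz"); g=z["p"].astype(int).min(2); D=z["d"]; c=vision.get_calibration("wrist"); T=np.array(c["tool_from_camera"])
v,u=np.mgrid[:480,:640]; P=np.stack([(u-c["cx"])/c["fx"]*D,(v-c["cy"])/c["fy"]*D,D],-1)@T[:3,:3].T+T[:3,3]
for n,(u0,v0,u1,v1) in dict(prA=(385,255,450,295),prAend=(470,255,530,295),prB=(385,295,450,330),prBend=(470,295,530,330),foot=(255,240,375,300)).items():
    q=P[v0:v1,u0:u1].reshape(-1,3); q=q[(q[:,2]<35)&(q[:,2]>-20)]
    t=q[np.abs(q[:,2]-np.percentile(q[:,2],10))<2]
    print(n,"top z",np.median(t[:,2]),"x",np.percentile(t[:,0],[2,98]),"y",np.percentile(t[:,1],[1,99]),q[:,2].min())
q=P[200:280,470:580].reshape(-1,3); m=(g[200:280,470:580].ravel()>150)&(q[:,2]>75)&(q[:,2]<95); q=q[m]
print("clip z",np.percentile(q[:,2],[5,50,95]),"x",np.percentile(q[:,0],[2,98]),"y",np.percentile(q[:,1],[2,98]))
t=q[np.abs(q[:,2]-np.median(q[:,2]))<4]; print(cv2.minAreaRect(t[:,:2].astype(np.float32)))
q=P[170:300,455:640].reshape(-1,3); q=q[(abs(q[:,2]-98)<3.5)|(abs(q[:,2]-92)<2.5)]; print("deck",np.median(q[:,2]),cv2.minAreaRect(q[:,:2].astype(np.float32)))
```

```text
prA top z 13.276809261428639 x [ 6.8 14.7] y [30.5 59.1] 11.042940665361073
prAend top z 13.342358205673037 x [ 6.8 14.6] y [68.6 88.6] 11.723350454290653
prB top z 13.317510635046219 x [-13.   -5.2] y [31.7 61.3] 11.518523261220565
prBend top z 13.386722299107475 x [-13.2  -5.2] y [71.  88.6] 11.492064512418779
foot top z -4.714231759623587 x [10.3 12. ] y [-17.4  15.9] -12.365746851119724
clip z [85.2 86.9 93. ] x [-24.1  29.6] y [110.9 162.8]
((3.183389663696289, 134.65512084960938), (54.32673263549805, 59.20195770263672), 1.3338983058929443)
deck 97.24940740183548 ((-0.2501640319824219, 164.8670196533203), (72.18630981445312, 121.08720397949219), 1.0688849687576294)
```

```bash
python3 -m jog '[[[0.001,0,0.03],0.01,10],[[0.003,0,0.08],0.018,10],[[0.003,0,0.13],0.018,10],[[0.003,0,0.165],0.018,10],[[0.003,0,0.179],0.018,10],[[0.003,0,0.179],0.018,10],[[0.003,0,0.179],0.018,10]]'
python3 - <<'E'
from h import *; from rig import telemetry
np.set_printoptions(precision=1,suppress=True)
o=telemetry.get_obs(); print(o["tool_pos"],o["eef_rot"],o["ft_force"]); p,D=vision.read_camera("wrist"); cv2.imwrite("pics/w3.png",p)
c=vision.get_calibration("wrist"); T=np.array(c["tool_from_camera"])
v,u=np.mgrid[:480,:640]; P=np.stack([(u-c["cx"])/c["fx"]*D,(v-c["cy"])/c["fy"]*D,D],-1)@T[:3,:3].T+T[:3,3]
q=P.reshape(-1,3); k=(q[:,1]>95)&(q[:,1]<230)&(abs(q[:,0])<45)
for a,b in ((10,18),(18.5,23),(24,29)):
    t=q[k&(q[:,2]>a)&(q[:,2]<b)]; print(a,b,len(t),np.median(t[:,2]),t.min(0),t.max(0))
E
```

```text
clock: 5.85
tool_pos: [445.8, -14.1, 67.4]
eef_rot: [3.141, 0.0, 1.548]
ft_force: [-0.2, 0.0, -1.4]
finger_gap: 20.9
finger_force: 58.1
[445.8 -14.1  67.4] [3.1 0.  1.5] [-0.2  0.  -1.4]
10 18 4204 15.533655469101916 [-32.3 114.6  13.3] [ 34.7 153.2  18. ]
18.5 23 5125 21.185786164120373 [-34.3 103.8  18.5] [ 36.5 162.2  23. ]
24 29 5467 27.225578878315872 [-34.2 103.5  24. ] [ 37.2 164.9  29. ]
```

View pics/w3.png

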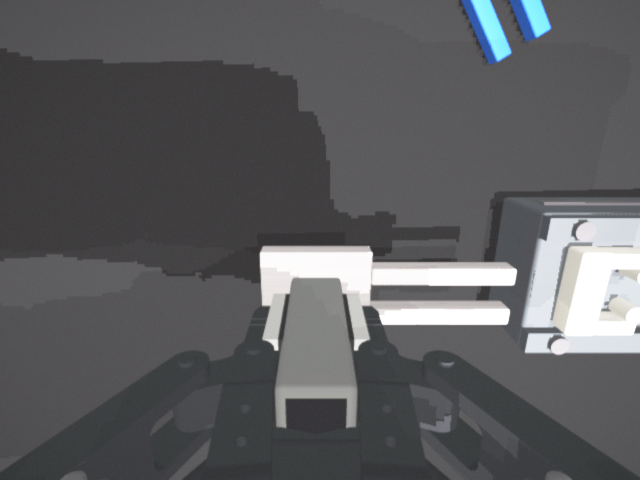

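The prongs line up with the channel to within 0.5 mm, about 3.8 mm above the deck. The clip back is at about (575,290) and the front of the block at (510,270). I'm lowering 1.6 mm and advancing.

```bash
python3 -m jog '[[[0,0.01,0.004],0,10],[[0,0.03,0.004],0,10],[[0,0.05,0.004],0,10],[[0,0.065,0.004],0,10],[[0,0.075,0.004],0,10],[[0,0.085,0.004],0,10],[[0,0.095,0.004],0,10],[[0,0.105,0.004],0,10],[[0,0.115,0.004],0,10],[[0,0.125,0.004],0,10],[[0,0.13,0.004],0,10],[[0,0.13,0.004],0,10]]'
python3 - <<'E'
from h import *; from rig import telemetry
np.set_printoptions(precision=1,suppress=True)
o=telemetry.get_obs(); p,D=vision.read_camera("top"); np.savez("t3.npz",p=p)
p,D=vision.read_camera("wrist"); cv2.imwrite("pics/w4.png",p)
c=vision.get_calibration("wrist"); T=np.array(c["tool_from_camera"])
v,u=np.mgrid[:480,:640]; P=np.stack([(u-c["cx"])/c["fx"]*D,(v-c["cy"])/c["fy"]*D,D],-1)@T[:3,:3].T+T[:3,3]
q=P.reshape(-1,3); k=(abs(abs(q[:,0]-.9)-10)<3)&(q[:,1]>30)&(q[:,1]<88)&(q[:,2]>5)&(q[:,2]<20); t=q[k]
print("prong top z slope mm/mm",np.polyfit(t[:,1],t[:,2],1),len(t))
E
```

```text
clock: 7.1
tool_pos: [497.7, -15.6, 65.3]
eef_rot: [3.141, 0.0, 1.548]
ft_force: [0.2, -0.1, -1.6]
finger_gap: 21.6
finger_force: 58.1
prong top z slope mm/mm [ 0.  13.2] 3087
```

View pics/w4.png

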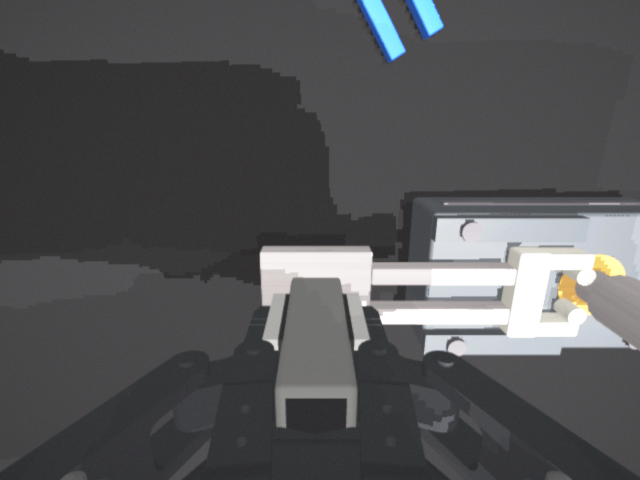

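The prongs bear squarely on the clip back at (510,290), and the arms are just short of the neck. I'm pushing on.

```bash
python3 -m jog '[[[0,0.006,0],0,10],[[0,0.012,0],0,10],[[0,0.018,0],0,10],[[0,0.024,0],0,10],[[0,0.03,0],0,10],[[0,0.036,0],0,10],[[0,0.04,0],0,10],[[0,0.044,0],0,10],[[0,0.047,0],0,10],[[0,0.047,0],0,10]]'
```

```text
clock: 8.2
tool_pos: [516.8, -16.1, 65.4]
eef_rot: [3.141, 0.0, 1.548]
ft_force: [-0.0, 0.1, -1.9]
finger_gap: 21.1
finger_force: 58.2
```

```bash
python3 -m jog '[[[0,0.003,0],0,10],[[0,0.005,0],0,10],[[0,0.005,0],0,10]]'
python3 - <<'E'
from h import *
np.set_printoptions(precision=1,suppress=True)
p,D=vision.read_camera("wrist"); cv2.imwrite("pics/w5.png",p)
c=vision.get_calibration("wrist"); T=np.array(c["tool_from_camera"])
v,u=np.mgrid[:480,:640]; P=np.stack([(u-c["cx"])/c["fx"]*D,(v-c["cy"])/c["fy"]*D,D],-1)@T[:3,:3].T+T[:3,3]
q=P.reshape(-1,3); k=(q[:,1]>20)&(q[:,1]<140)&(abs(q[:,0]-1)<40)
for a,b in ((12,16.5),(18.5,21.5),(22,30)):
    t=q[k&(q[:,2]>a)&(q[:,2]<b)]; print(a,b,len(t),np.percentile(t,[.5,50,99.5],axis=0))
t=q[k&(abs(q[:,2]-13.2)<1.2)&(abs(abs(q[:,0]-.9)-17)<3)&(q[:,1]>60)]; print("clip back y outside prongs",np.percentile(t[:,1],[1,50]),np.median(t[:,2]))
t=q[k&(abs(q[:,0]-20)<12)]
for x in (-20,1,20,28):
    m=k&(abs(q[:,0]-x)<1.5); t=q[m]; t=t[np.argsort(t[:,1])]; print(x,[tuple(np.round(r[1:],1)) for r in t[::max(1,len(t)//18)]])
E
```

```text
clock: 8.5
tool_pos: [518.4, -16.1, 65.4]
eef_rot: [3.141, 0.0, 1.548]
ft_force: [0.3, -0.0, -1.2]
finger_gap: 21.3
finger_force: 58.2
12 16.5 9660 [[-29.5  20.4  12.1]
 [  7.6  76.6  13.5]
 [ 33.1 122.7  16.4]]
18.5 21.5 6351 [[-33.3  26.6  18.5]
 [ 21.9  70.9  19.4]
 [ 36.5 120.4  21.4]]
22 30 10959 [[-33.1  32.1  22.1]
 [ 18.3  83.4  25.2]
 [ 37.5 139.7  29.7]]
clip back y outside prongs [ 76.  103.6] 13.299193196665072
-20 [(np.float64(32.0), np.float64(55.3)), (np.float64(34.2), np.float64(24.3)), (np.float64(37.8), np.float64(24.6)), (np.float64(41.2), np.float64(24.6)), (np.float64(44.8), np.float64(24.9)), (np.float64(48.5), np.float64(25.1)), (np.float64(52.3), np.float64(24.5)), (np.float64(55.7), np.float64(25.8)), (np.float64(59.1), np.float64(25.2)), (np.float64(63.3), np.float64(24.3)), (np.float64(67.3), np.float64(25.6)), (np.float64(70.9), np.float64(24.4)), (np.float64(74.8), np.float64(24.5)), (np.float64(78.3), np.float64(24.4)), (np.float64(82.9), np.float64(25.6)), (np.float64(87.2), np.float64(25.9)), (np.float64(90.5), np.float64(18.7)), (np.float64(91.7), np.
[... 1558 characters left out ...]
64(65.7)), (np.float64(30.1), np.float64(64.9)), (np.float64(32.3), np.float64(60.5)), (np.float64(36.9), np.float64(19.5)), (np.float64(43.1), np.float64(19.3)), (np.float64(49.2), np.float64(16.5)), (np.float64(57.3), np.float64(20.0)), (np.float64(63.9), np.float64(18.4)), (np.float64(70.2), np.float64(19.5)), (np.float64(76.8), np.float64(20.8)), (np.float64(83.1), np.float64(18.5)), (np.float64(90.2), np.float64(18.8)), (np.float64(96.7), np.float64(18.7)), (np.float64(107.1), np.float64(24.8)), (np.float64(113.7), np.float64(25.5)), (np.float64(121.2), np.float64(25.9)), (np.float64(128.0), np.float64(24.3)), (np.float64(135.0), np.float64(25.6)), (np.float64(140.0), np.float64(21.9))]
```

View pics/w5.png

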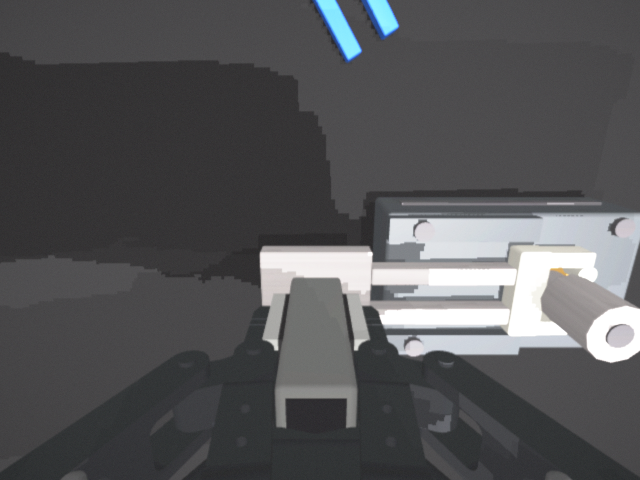

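The clip arms are now round the neck, with the back at (510,290). I'll press a little more to feel the solid stop.

```bash
python3 -m jog '[[[0,0.003,0],0,10],[[0,0.005,0],0,10],[[0,0.005,0],0,10]]'
```

```text
clock: 8.85
tool_pos: [519.5, -16.1, 65.1]
eef_rot: [-3.14, 0.0, 1.548]
ft_force: [-4.2, -0.6, 0.2]
finger_gap: 21.1
finger_force: 58.6
```

```bash
python3 -m jog '[[[0,0.003,0],0,10],[[0,0.005,0],0,10],[[0,0.005,0],0,10]]'
```

```text
clock: 9.15
tool_pos: [519.6, -16.1, 64.8]
eef_rot: [-3.137, 0.0, 1.548]
ft_force: [-9.9, 0.2, 3.7]
finger_gap: 21.3
finger_force: 58.8
```

The stop is solid: the force rises to 10 N while the position stays put. The measured clip back at about x = 608 also matches home. I'm backing straight out.

```bash
python3 -m jog '[[[0,-0.01,0],0,10],[[0,-0.03,0],0,10],[[0,-0.06,0],0,10],[[0,-0.1,0],0,10],[[0,-0.14,0],0,10],[[0,-0.18,0],0,10],[[0,-0.22,0],0,10],[[0,-0.25,0],0,10],[[0,-0.26,0],0,10],[[0,-0.26,0],0,10],[[0,-0.26,0],0,10]]'
python3 - <<'E'
from h import *
np.set_printoptions(precision=1,suppress=True)
p,D=vision.read_camera("wrist"); cv2.imwrite("pics/w6.png",p)
c=vision.get_calibration("wrist"); T=np.array(c["tool_from_camera"])
v,u=np.mgrid[:480,:640]; P=np.stack([(u-c["cx"])/c["fx"]*D,(v-c["cy"])/c["fy"]*D,D],-1)@T[:3,:3].T+T[:3,3]
q=P.reshape(-1,3)
for s in (-1,1):
    t=q[(abs(q[:,0]-.9-10*s)<3)&(q[:,1]>30)&(q[:,1]<88)&(q[:,2]>5)&(q[:,2]<20)]; print(np.polyfit(t[:,1],t[:,2],1))
p,D=vision.read_camera("top"); g=p.astype(int).min(2); np.savez("t4.npz",p=p)
s=g[180:232,305:342]; 
cv2.imwrite("pics/t4.png",cv2.resize(p[160:260,285:360],None,fx=6,fy=6,interpolation=cv2.INTER_CUBIC))
E
```

```text
clock: 10.25
tool_pos: [419.0, -13.8, 65.6]
eef_rot: [3.14, 0.0, 1.548]
ft_force: [0.2, -0.4, -1.3]
finger_gap: 21.6
finger_force: 58.4
[ 0.  13.2]
[ 0.  13.2]
```

View pics/t4.png

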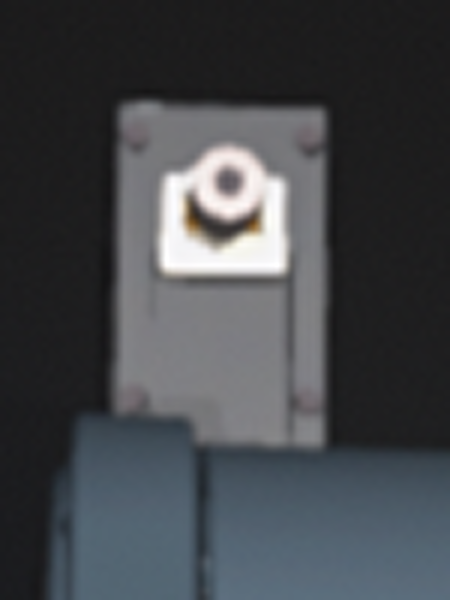

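The clip sits round the neck, with its back edge at crop row 275. It has moved about 42 mm, so it is home. The fork is still level, so I'm lowering it to the bench.

```bash
python3 -m jog '[[[0,0,0.02],0,10],[[0,0,0.05],0,10],[[0,0,0.08],0,10],[[0,0,0.095],0,10],[[0,0,0.1],0,10],[[0,0,0.103],0,10],[[0,0,0.105],0,10],[[0,0,0.105],0,10]]'
```

```text
clock: 11.15
tool_pos: [418.5, -13.8, 23.6]
eef_rot: [3.141, 0.0, 1.548]
ft_force: [-0.0, -0.3, -1.0]
finger_gap: 21.3
finger_force: 58.3
```

```bash
python3 -m jog '[[[0,0,0.001],0,10],[[0,0,0.002],0,10],[[0,0,0.002],0,10]]'
```

```text
clock: 11.45
tool_pos: [418.5, -13.8, 23.4]
eef_rot: [3.141, 0.0, 1.548]
ft_force: [-2.4, -0.2, 9.5]
finger_gap: 21.6
finger_force: 59.9
```

Touched down, so I release and rise straight up.

```bash
python3 -m jog '[[[0,0,0],0,30],[[0,0,0],0,50],[[0,0,0],0,85],[[0,0,0],0,85],[[0,0,0],0,85],[[0,0,0],0,85],[[0,0,-0.03],0,85],[[0,0,-0.1],0,85],[[0,0,-0.2],0,85],[[0,0,-0.3],0,85],[[0,0,-0.3],0,85],[[0,0,-0.3],0,85]]'
python3 - <<'E'
from h import *
p,D=vision.read_camera("wrist"); cv2.imwrite("pics/w7.png",p)
E
```

```text
clock: 12.65
tool_pos: [418.8, -13.8, 143.1]
eef_rot: [3.14, 0.0, 1.548]
ft_force: [-0.0, 0.8, -0.6]
finger_gap: 84.7
finger_force: 0.0
```

View pics/w7.png

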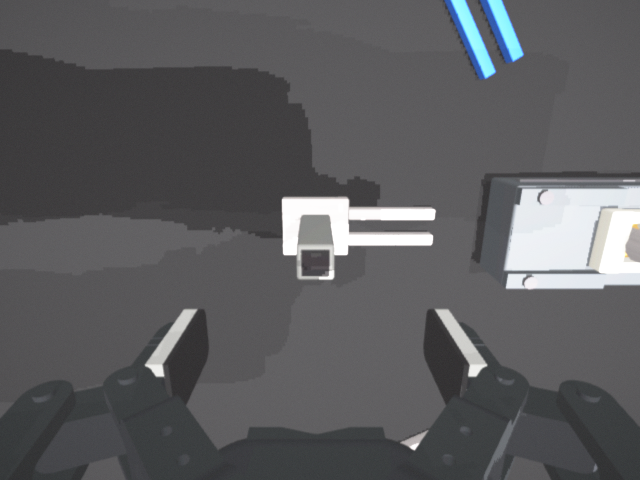

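The fork stands upright and free at (315,225), and the clip is round the shaft at (615,240).

```bash
python3 -c "
from rig import job; print(job.sign_off())"
```

```text
the job is handed in; nothing more can be done
None
```

I pushed the clip home on the shaft with the fork and stood the fork upright on the bench, released. I never moved the arm near the single-blade tool, and the job was handed in at about 12.7 s; no verdict came back.

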